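# Latch the specimen carrier's lid

## Task

Close the toggle latch of the specimen carrier: hook its wire bail over the keeper on the lid, behind the upturned lip, then press the lever fully down so that it snaps over and pulls the lid tight on its seal. Work gently, by feel, so that the latch is not bent, and leave the other things on the bench where they are.

Things in the scene. Friction and masses are not known exactly. Their poses are not given: they have to be found in the camera images.
- carrier: White specimen box, grey lid, 200 x 260 mm, 130 mm high when shut; immovable. Origin: centre of underside. Frame used below: +x out of the latch side (its face at x=100), y along that edge, z up; latch and keeper at y=0. The keeper floats in a slot on the lid: it may sit up to 4 mm further in or out along x than stated (not measured, to be felt; it shifts under about 8 N).
- keeper_home (a point): Point fixed on the carrier (x=122, z=114 mm): where the bar lies once latched, lid tight and keeper centred. Keeper on the lid: steel hook 24 mm wide in y: back wall at x=117 (top z=130), ledge top z=112, upturned lip x=127 to 130, 5 mm above the ledge; channel 10 mm, open on top. While unlatched the lid rides about 7.5 mm higher here on its seal, which takes about 85 N to press down.
- bar (a point): Middle of the bail's cross bar (6 mm thick, along y). The bail, a steel frame hinged on the lever, has 5 mm arms at y=+-16.5 mm that pass either side of the keeper and flat round lugs of 13 mm diameter at the bar's ends: 44 mm over the lugs, to be pinched along y from above. The bar is 46.9 mm from the bail's hinge. Friction keeps it where it is left.
- bail: The bail as a body. Origin: on its hinge axis at the lever, midway between the arms; z points from there to the cross bar (within 2 degrees), y along the bar.
- lever_pin (a point): Axis of the lever's fixed pin, along y, on the carrier at x=126, z=85 mm. The bail's hinge sits on the lever 18 mm from this pin, 48 degrees behind the handle (at lever 0: 8 degrees past straight down towards the box, over centre, so that a closed latch holds itself).
- lever (a joint): Lever angle, rad: 0 = down, home on its stop; opens outward and up, to 2.3. Handle: steel plate from the pin, 60 mm long, 22 wide in y, 4 thick. It points (40 deg + this angle) from straight down, turning outward: pressing down from above closes it. Friction 0.035 N m keeps it where left. About 1.4 when the bar is hooked and taut; pressing home takes 5 to 10 N near the handle's end.
- lever_end (a point): Centre of the 8 mm thick rolled end of the lever handle, 60 mm from the pin.
- lid_front (a point): Middle of the lid's top front edge, above the keeper: z=130 mm when the lid is tight, about 137 when it rests loose on its springy seal.
- foam_rack: white foam tube rack, 110 x 110 x 45 mm, loose. Bystander. Origin: centre of its underside, z up.
- tip_rack: tip rack with green perforated top, 85 x 125 x 52 mm, loose. Bystander. Origin: centre of its underside, z up.
- dish: clear flat round dish, 90 mm across, 16 mm high, loose, beside the latch. Bystander. Origin: centre of its underside, z up.
- jar: small glass jar, 48 mm across, 55 mm high, loose, beside the latch. Bystander. Origin: centre of its underside, z up.
- tall_jar: glass jar, 60 mm across, 100 mm high, loose, beside the carrier. Bystander. Origin: centre of its underside, z up.

How it is judged:
By the outcome, as a careful person would: the job done as asked, in the order asked, and still so for the second after the job is handed in, with the robot touching nothing.
It also fails if it takes over 61 s, if anything falls off the work surface, if the arm or the gripper's body presses on something with over 40 N, if the wrist force passes 120 N, or if a joint passes its speed limit or range.

## Robot

A 6-joint arm with a two-finger parallel gripper is mounted at the origin on the work surface. World frame = base frame: x ahead of the robot, y to its left, z up, the work surface at z = 0. Lengths are in m, angles in rad, forces in N, time in s.
With the tool pointing down it reaches from about 0.3 to 0.825 m from the base axis. Payload 5.4 kg.
Tool frame: the origin (TCP) lies on the centre line of the jaws, within the pads' length; the fingertips stand robot.nose_length ahead of it and the grasp point (between the pads) lies 11 mm behind it (robot.nose_length is the distance from the TCP to the fingertips, in m); z points along the fingers, y is the direction in which the jaws open and shut (so a half turn about z gives the same grasp; the last joint's range is limited). The gripper opens to 92 mm and grips with 3 to 60 N. Pads are 20 mm wide; open, the fingers measure 128 mm over their backs; the gripper's body (75 mm by 189 mm) begins 69 mm behind the grasp point.
Start: joints at [0.897, 0.158, 1.597, -0, 1.386, -0.21], TCP at [0.257, 0.514, 0.187] pointing down, gripper open.
Joint ranges: [-2.91, 2.91], [-0.94, 2.29], [0.18, 2.7], [-1.29, 4.43], [0.17, 2.64], [-3, 3]. Speed limits (rad/s): [2.57, 2.57, 3.14, 3.14, 3.14, 3.14].

## Interface

Orientations are given as [roll, pitch, yaw] about the fixed x, y, z axes, in that order (R = Rz(yaw) Ry(pitch) Rx(roll)).
In Python, from station import robot gives the robot as it stands. The module is installed in compiled form; this text tells all that it offers.
- The arm moves only by the tool play_rows, never from a script. Its argument "steps" is a list that holds one entry, the list of rows, each a list of 7 numbers: the turn, a rotation vector about the world's x, y, z in rad, then the shift along the world's x, y, z in mm, then the finger opening in mm, from 0 to 91.9. In form: [[[wx, wy, wz, x, y, z, hand], ...]]. A call has exactly 8 rows; each row is the pose to reach, as a shift and turn from the pose commanded when the call began; what a row does not reach only later rows make up. A row lasts 1/12 s, in which the tool goes at most 41.7 mm and 7.16 degrees, less where a joint would pass 70% of its speed; a pose out of reach is approached as far as the arm can. A call with a gripper value outside its range is refused whole. The fingers move at their own pace and stop on an object; "newtons" is the grip in N (left out, the last holds). Time passes only in rows, so rows that repeat a pose let the fingers close, or fill a call up. It gives the time, the measured TCP pose, the force and the opening at its end, in the units of the state.
- robot.read_state(): the state, without advancing time (a new reading comes with each control period).
- robot.read_camera(name): name is "scene" or "top"; returns the picture (384x512x3 uint8, blue, green, red); there is no depth.
- robot.camera_params(name): a dict with "fov_y" (degrees; the focal length in pixels is half the picture's height over the tangent of half this angle, whatever the lens; pixels are square), "cx", "cy" (the principal point, pixels), "k1" (the pictures are not rectified: a ray, as slopes to the right and down, at radius r is drawn at 1 + k1 r^2 times it, then the intrinsics apply), "rvec" (rotation vector, rad) and "tvec" (3), from world to camera coordinates, as OpenCV has them. Camera axes: x right, y down, z forward; pixel columns grow to the right and rows downward; lengths in m; the calibration is good to about 2 mm. A picture is of the moment at which its call begins. camera_params takes no time and is no camera call.
- robot.sign_off(): hands the job in, once; it reports no verdict.
The state is a dict: "time": time; "qpos": joint angles; "dq": joint speeds; "joint_efforts": joint torques, N m; "position": TCP position; "ee_rot": TCP orientation; "force": force on the tool from outside, world axes, zero at the start; "torque": the same for the moment, N m; "finger_gap": finger opening in m.
Only numpy, scipy, OpenCV 4.12 (cv2) and the standard library are available. Lean on these libraries where they do the work, as an engineer would, in place of code of your own. Each camera call takes 0.05 s, during which the arm holds its last target. There are 200 camera calls.

## Working session

There is one attempt and no reset: what is moved stays moved. The work goes in short steps, Python scripts to look and compute and a tool call to move; the robot and the scene stay as the last step left them, time stands still between calls to the robot, and variables do not carry over. Pictures are saved under pics/ and viewed, about 8 in all and at most 12, crops included, and the job is handed in when it is done.

Besides the shell and the picture viewer there is one more tool, called after "Call:" in YAML: its name, and indented under it one key for each argument. play_rows: Moves the arm, as the interface text tells. Its arguments: {"type":"object","properties":{"steps":{"type":"array"},"newtons":{"type":"number"}},"required":["steps"]}

```bash
mkdir -p pics
cat > h.py <<'E'
import numpy as np, cv2
from station import robot
def cam(n):
    p=robot.camera_params(n); f=192/np.tan(np.radians(p['fov_y'])/2)
    K=np.array([[f,0,p['cx']],[0,f,p['cy']],[0,0,1.]]); return K,np.array([p['k1'],0,0,0,0.]),np.array(p['rvec'],float),np.array(p['tvec'],float)
def proj(n,P):
    K,d,r,t=cam(n); return cv2.projectPoints(np.array(P,float).reshape(-1,3),r,t,K,d)[0].reshape(-1,2)
def ray(n,uv):
    K,d,r,t=cam(n); R=cv2.Rodrigues(r)[0]
    q=cv2.undistortPoints(np.array(uv,float).reshape(-1,1,2),K,d).reshape(-1,2)
    D=np.c_[q,np.ones(len(q))]@R; return -R.T@t,D
def atz(n,uv,z):
    c,D=ray(n,uv); return c+D*((z-c[2])/D[:,2])[:,None]
def tri(uvs,uvt):
    a,A=ray('scene',[uvs]);b,B=ray('top',[uvt]);A=A[0]/np.linalg.norm(A[0]);B=B[0]/np.linalg.norm(B[0])
    s=np.linalg.lstsq(np.c_[A,-B],b-a,rcond=None)[0];p,q=a+A*s[0],b+B*s[1];return (p+q)/2,np.linalg.norm(p-q)
E
python3 - <<'E'
from h import *
np.set_printoptions(precision=4,suppress=True)
a=robot.read_camera('scene');b=robot.read_camera('top')
cv2.imwrite('pics/s0.png',a);cv2.imwrite('pics/t0.png',b)
s=robot.read_state();print(s);print({k:getattr(robot,k) for k in dir(robot) if k=='nose_length'})
for n in('scene','top'):print(robot.camera_params(n),ray(n,[[256,192]]))
E
```

```text
{'time': 0.1, 'qpos': array([ 0.8969,  0.159 ,  1.598 , -0.    ,  1.3862, -0.2101]), 'dq': array([-0.0016, -0.0019, -0.0025,  0.0014, -0.    , -0.0012]), 'joint_efforts': array([  0.0002, -38.6507, -32.2959,   0.0703,   0.034 ,  -0.0001]), 'position': array([0.2569, 0.5138, 0.186 ]), 'ee_rot': array([-3.14  , -0.0003,  2.6778]), 'force': array([0.6743, 0.1331, 0.189 ]), 'torque': array([ 0.0082, -0.0093, -0.0558]), 'finger_gap': 0.09172107861179266}
{'nose_length': 0.008}
{'fov_y': 55.11360912950173, 'cx': 252.12175636435097, 'cy': 188.06437879269876, 'k1': 0.027271678774609506, 'rvec': array([ 0.8545,  2.4254, -1.24  ]), 'tvec': array([ 0.4338, -0.1349,  1.4372])} (array([1.102 , 0.7093, 0.7446]), array([[-0.4992, -0.6269, -0.5984]]))
{'fov_y': 47.866619559259625, 'cx': 257.38589420379844, 'cy': 190.3750427727703, 'k1': -0.1339306668526201, 'rvec': array([ 2.1381, -2.1262,  0.1873]), 'tvec': array([0.0151, 0.5848, 1.311 ])} (array([0.3505, 0.021 , 1.392 ]), array([[ 0.1683,  0.0013, -0.9858]]))
```

View pics/s0.png

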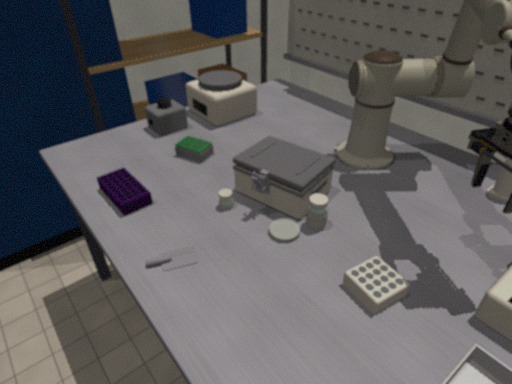

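View pics/t0.png

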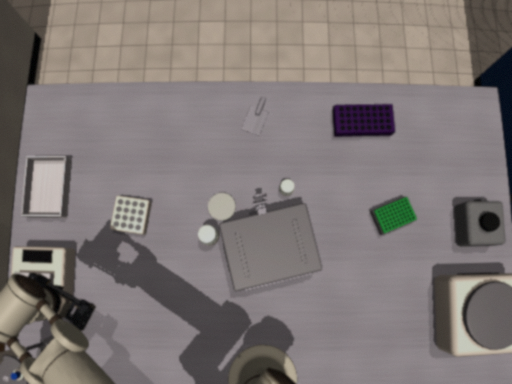

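The scene view shows the carrier at about (285,175) with its latch near (260,180). In the top view it is at (270,245), with the latch at (261,200), the jar at (287,186), the dish at (221,206) and the tall jar at (207,233). Next I crop in closer.

Run:
```python
from h import *
a=cv2.imread('pics/s0.png');b=cv2.imread('pics/t0.png')
A=cv2.resize(a[130:230,215:345],None,fx=6,fy=6,interpolation=cv2.INTER_CUBIC)[:,:]
B=cv2.resize(b[180:300,200:335],None,fx=5.9,fy=5,interpolation=cv2.INTER_CUBIC)
cv2.imwrite('pics/c1.png',A);cv2.imwrite('pics/c2.png',cv2.resize(b[180:300,200:335],None,fx=5,fy=5,interpolation=cv2.INTER_CUBIC))
```

```text
(no output)
```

View pics/c1.png

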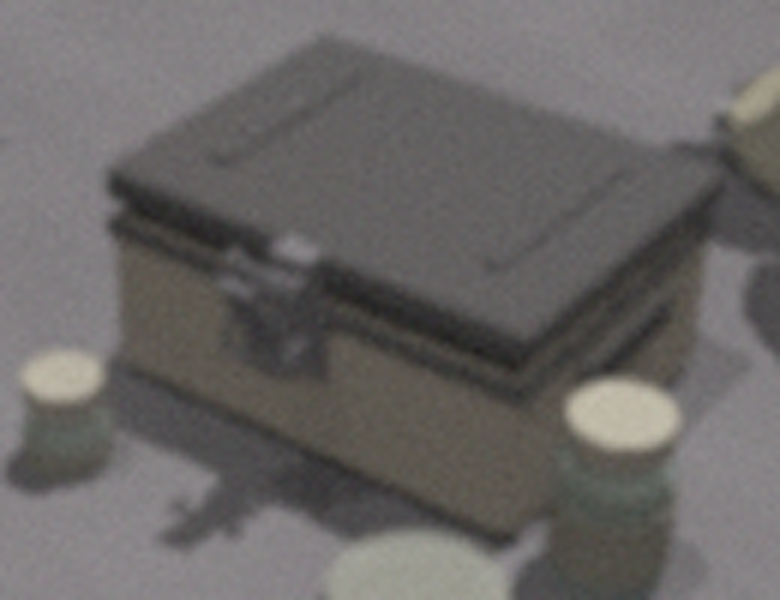

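View pics/c2.png

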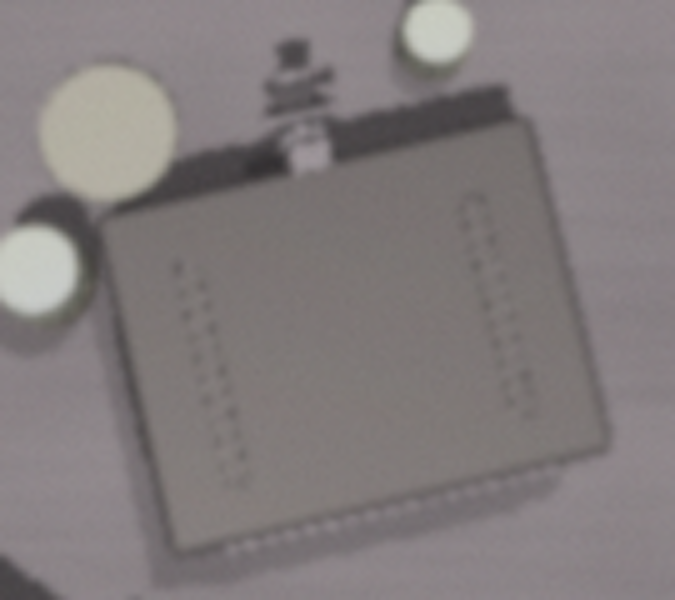

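The scene crop shows the keeper at crop (290,245), i.e. scene (263,171), and the latch parts at crop (235–320, 260–370). The top crop shows the lid corners at (100,213), (530,120), (605,450) and (178,552). Now I fit the carrier pose and overlay latch hypotheses.

```bash
cat >> h.py <<'E'
from scipy.optimize import least_squares
def W(x,P):
    c,s=np.cos(x[2]),np.sin(x[2]); P=np.array(P,float).reshape(-1,3)/1000
    return np.c_[x[0]+c*P[:,0]-s*P[:,1],x[1]+s*P[:,0]+c*P[:,1],P[:,2]]
def latch(lev,bail):  # carrier-frame mm; bail: angle of bar dir from up, outward
    a=np.radians(40)+lev; p=np.array([126,0,85.])
    d=lambda t:np.array([np.sin(t),0,-np.cos(t)])
    e=p+60*d(a); h=p+18*d(a-np.radians(48)); b=h+46.9*np.array([np.sin(bail),0,np.cos(bail)])
    return p,e,h,b
E
python3 - <<'E'
from h import *
np.set_printoptions(precision=4,suppress=True)
ct=np.array([[100,213],[530,120],[605,450],[178,552]])/5-.4+[200,180]
# yaw near 0.. ; front-left in image = +y
P=[[100,130,137],[100,-130,137],[-100,-130,130],[-100,130,130]]
cs=np.array([[110,180],[525,350],[718,185],[325,38]])/6-.4+[215,130]
# scene: left corner=front,-y ; bottom = front,+y ; right = back,+y ; top= back,-y
Ps=[P[1],P[0],P[3],P[2]]
f=lambda x:np.r_[proj('top',W(x,P))-ct,proj('scene',W(x,Ps))-cs].ravel()
r=least_squares(f,[.5,.02,.2]);x=r.x;print(x,r.fun.reshape(-1,2))
np.save('x.npy',x)
print(np.linalg.norm(W(x,[115,0,0])[0,:2]))
# bystanders
print('jar',atz('top',[[287,186]],.055),'dish',atz('top',[[221,206]],.016),'tall',atz('top',[[207,233]],.1))
print('shadow scene',atz('scene',[[248,215]],0),'top',atz('top',[[258,189.6],[260,198]],0))
c=np.cos(x[2]);s=np.sin(x[2])
a=cv2.imread('pics/s0.png');S=cv2.resize(a[150:210,230:290],None,fx=8,fy=8,interpolation=cv2.INTER_CUBIC)
b=cv2.imread('pics/t0.png');T=cv2.resize(b[180:220,240:280],None,fx=8,fy=8,interpolation=cv2.INTER_CUBIC)
out=np.zeros((480,800,3),np.uint8);out[:,:480]=S;out[:320,480:]=T
cv2.imwrite('pics/c3.png',out)
for nm,q in(('pin',[126,0,85]),('keeper',[122,0,121]),('lidfront',[100,0,137])):
    w=W(x,q);print(nm,w,(proj('scene',w)-[230,150]+.5)*8,(proj('top',w)-[240,180]+.5)*8+[480,0])
for l in np.arange(0,2.31,.3):
    p,e,h,_=latch(l,0); print(l,*[v for q in (e,h) for v in ((proj('scene',W(x,q))-[230,150]+.5)*8,(proj('top',W(x,q))-[240,180]+.5)*8+[480,0])])
E
```

```text
[ 0.4088 -0.018   0.2312] [[-1.1483 -0.5055]
 [-0.5553 -1.6572]
 [ 0.6631 -0.6719]
 [-1.7426 -0.4359]
 [-0.8745 -2.9374]
 [-0.2079 -2.3426]
 [ 1.3727 -2.4573]
 [ 0.503  -1.1708]]
0.5208464055007634
jar [[ 0.5985 -0.0747  0.055 ]] dish [[0.5392 0.1349 0.016 ]] tall [[0.4459 0.1684 0.1   ]]
shadow scene [[ 0.5753  0.0067 -0.    ]] top [[0.5961 0.0163 0.    ]
 [0.5684 0.0096 0.    ]]
pin [[0.5315 0.0109 0.085 ]] [[241.1702 310.7887]] [[642.2944 209.2213]]
keeper [[0.5276 0.01   0.121 ]] [[247.4577 227.8742]] [[645.5329 206.3243]]
lidfront [[0.5062 0.0049 0.137 ]] [[283.0207 166.114 ]] [[659.4975 258.4592]]
0.0 [[179.8639 455.958 ]] [[619.422 131.071]] [[245.2482 345.2249]] [[643.3675 221.8188]]
0.3 [[159.7204 443.9045]] [[612.7258  96.55  ]] [[236.7133 351.8241]] [[640.2367 208.3432]]
0.6 [[146.4843 419.3401]] [[608.4907  71.2316]] [[228.5173 354.817 ]] [[637.2872 194.9442]]
0.8999999999999999 [[141.6891 384.1373]] [[607.1542  57.5519]] [[221.3872 353.9002]] [[634.773  182.7743]]
1.2 [[146.0801 341.4284]] [[608.9438  57.154 ]] [[215.973  349.1086]] [[632.9136 172.8919]]
1.5 [[159.4254 295.3458]] [[613.8225  70.6101]] [[212.7849 340.8289]] [[631.8765 166.1767]]
1.7999999999999998 [[180.4694 250.5417]] [[621.4483  97.1847]] [[212.1387 329.7798]] [[631.7612 163.2525]]
2.1 [[207.0655 211.5692]] [[631.168  134.7204]] [[214.1165 316.9554]] [[632.5889 164.424 ]]
```

View pics/c3.png

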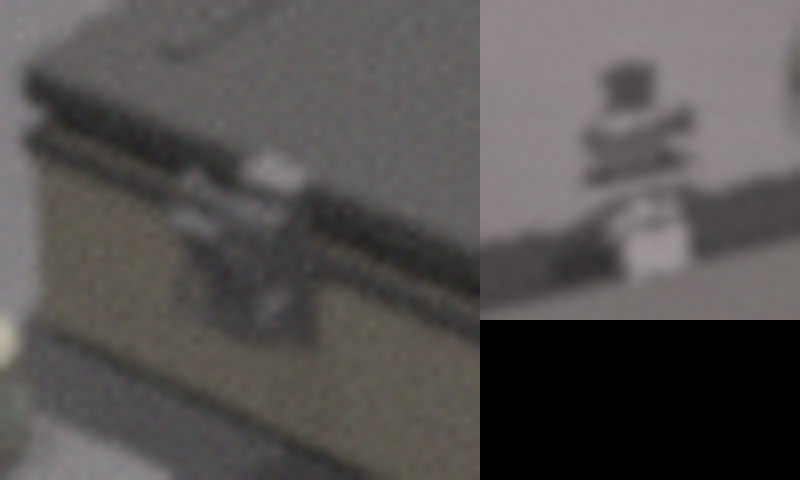

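Predictions and picture agree roughly: the keeper patch is at composite (655,250) top and (270,170) scene. The dark shapes at top (627,85) are table shadows. The image is noisy, so I average frames and overlay candidate points.

Run:
```python
from h import *
np.set_printoptions(precision=4,suppress=True)
m={n:np.mean([robot.read_camera(n).astype(float) for _ in range(12)],0) for n in('scene','top')}
np.savez('avg.npz',**m)
def up(a,u,v,w,h,k):
    c=cv2.resize(a[v:v+h,u:u+w],None,fx=k,fy=k,interpolation=cv2.INTER_LANCZOS4)
    c=c+1.0*(c-cv2.GaussianBlur(c,(0,0),k*1.2)); c=(c-c.min())/(c.max()-c.min())*255; return np.clip(c*1.2,0,255).astype(np.uint8)
S=up(m['scene'],236,160,36,40,15);T=up(m['top'],250,183,20,32,13)
out=np.zeros((600,800,3),np.uint8);out[:,:540]=S;out[:416,540:]=T
cv2.imwrite('pics/c4.png',out)
ct=np.array([[100,213],[530,120],[605,450],[178,552]])/5-.4+[200,180]
P=[[100,130,137],[100,-130,137],[-100,-130,130],[-100,130,130]]
cs=np.array([[110,180],[525,350],[718,185],[325,38]])/6-.4+[215,130]
Ps=[P[1],P[0],P[3],P[2]]
ft=lambda x:(proj('top',W(x,P))-ct).ravel();fs=lambda x:(proj('scene',W(x,Ps))-cs).ravel()
for f in(ft,fs):
    r=least_squares(f,[.5,.02,.2]);print(r.x,r.fun)
```

```text
[ 0.4065 -0.02    0.2278] [-0.3818  0.1185  0.2951 -0.7541  1.2974  0.3097 -1.1896  0.2601]
[ 0.4176 -0.0094  0.2382] [-1.5553 -0.7173  0.1033  0.1613  1.5288 -0.6021 -0.1209  0.5312]
```

View pics/c4.png

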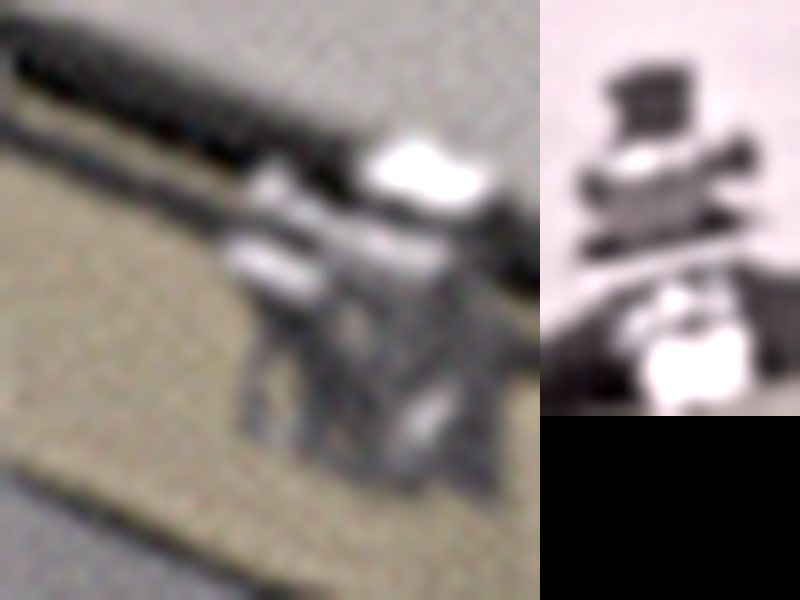

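The averaged picture shows the rolled lever end at scene crop (240–320, 250–280). The bail bar with its lugs runs from (265,180) to (440,250), and one bail arm goes down to (265,430). The keeper top is at (425,170), and lever and bail shadows lie on the table. Next I refine the pose with edges and solve the linkage from this.

```bash
cat > fit.py <<'E'
from h import *
np.set_printoptions(precision=4,suppress=True)
m=np.load('avg.npz')
C=dict(fl=[100,130,137],fr=[100,-130,137],br=[-100,-130,130],bl=[-100,130,130])
E=[('top','fl','fr',-1),('top','fr','br',1),('top','br','bl',0),('top','bl','fl',0),('scene','fl','fr',-1),('scene','bl','fl',-1),('scene','fr','br',1),('scene','br','bl',1)]
g={n:cv2.GaussianBlur(m[n].mean(2).astype(np.float32),(0,0),.8) for n in('top','scene')}
def obs(x,w):
    O=[]
    for n,a,b,s in E:
        for t in np.linspace(.08,.92,40):
            if 'f' in a and 'f' in b and abs(t-.5)<.12: continue
            p3=np.array(C[a])*(1-t)+np.array(C[b])*t; ctr=np.array([0,0,p3[2]])
            p=proj(n,W(x,p3))[0]; q=proj(n,W(x,p3+(np.array(C[b])-C[a])*.01))[0]; d=(q-p)/np.linalg.norm(q-p); nn=np.array([-d[1],d[0]])
            if nn@(p-proj(n,W(x,ctr))[0])<0: nn=-nn
            k=np.arange(-w,w+.01,.2); L=p+k[:,None]*nn
            v=cv2.remap(g[n],L[:,0].astype(np.float32)[None],L[:,1].astype(np.float32)[None],cv2.INTER_CUBIC)[0]
            gr=np.gradient(v,.2); gr=gr*s if s else -gr
            i=gr.argmax()
            if gr[i]>3: O.append((n,p3,p+k[i]*nn,nn,E.index((n,a,b,s))))
    return O
def fit(x,cams,w0=4):
    for w in(w0,3,2,2):
        O=obs(x,w); O=[o for o in O if o[0] in cams]
        P=np.array([o[1] for o in O]);T=np.array([o[2] for o in O]);N=np.array([o[3] for o in O]);top=np.array([o[0]=='top' for o in O])
        f=lambda y:np.where(top,((proj('top',W(y,P))-T)*N).sum(1),((proj('scene',W(y,P))-T)*N).sum(1))
        r=least_squares(f,x,loss='soft_l1',f_scale=.5);x=r.x
    e=f(x);print(cams,x,[(k,len(e[[o[4]==k for o in O]]),round(float(np.median(e[[o[4]==k for o in O]])),2)) for k in range(8) if any(o[4]==k for o in O)])
    return x
x0=np.array([.408,-.019,.23])
for c in(['top'],['scene'],['top','scene']): x=fit(x0,c)
np.save('x.npy',x)
print('keeper patch tri',tri([263.8,170.8],[261.4,211]),'pred',W(x,[118,0,137]))
def plane(uv):
    c,D=ray('scene',uv); cc,s=np.cos(x[2]),np.sin(x[2]); n=np.array([-s,cc,0]); o=np.array([x[0],x[1],0])
    t=((o-c)@n)/(D@n); p=c+D*t[:,None]-o; return np.c_[p@[cc,s,0],p[:,2]]*1000
px=lambda a,b:[236+a/15-.5,160+b/15-.5]
q=plane([px(280,265),px(352,217),px(425,170)]);print('lever_end,bar,keeperTop (x,z):',q)
print('from pin',np.linalg.norm(q-[126,85],axis=1))
E
python3 fit.py
```

```text
Traceback (most recent call last):
  File "fit.py", line 30, in <module>
    for c in(['top'],['scene'],['top','scene']): x=fit(x0,c)
                                                   ~~~^^^^^^
  File "fit.py", line 23, in fit
    O=obs(x,w); O=[o for o in O if o[0] in cams]
  File "fit.py", line 13, in obs
    p=proj(n,W(x,p3))[0]; q=proj(n,W(x,p3+(np.array(C[b])-C[a])*.01))[0]; d=(q-p)/np.linalg.norm(q-p); nn=np.array([-d[1],d[0]])
      ~~~~^^^^^^^^^^^
  File "h.py", line 7, in proj
    K,d,r,t=cam(n); return cv2.projectPoints(np.array(P,float).reshape(-1,3),r,t,K,d)[0].reshape(-1,2)
            ~~~^^^
  File "h.py", line 4, in cam
    p=robot.camera_params(n); f=192/np.tan(np.radians(p['fov_y'])/2)
ValueError: time passes only in moves, steps and waits
```

```bash
python3 - <<'E'
s=open('h.py').read().replace("def cam(n):","import functools\n@functools.lru_cache(None)\ndef cam(n):");open('h.py','w').write(s)
E
python3 fit.py
```

```text
['top'] [ 0.4107 -0.0214  0.2446] [(0, 28, 1.71), (1, 40, -0.01), (2, 40, 0.59), (3, 40, 0.01)]
['scene'] [ 0.411  -0.0152  0.2437] [(4, 28, -0.33), (5, 40, -0.09), (6, 40, -0.07), (7, 40, -0.43)]
['top', 'scene'] [ 0.4109 -0.0201  0.2452] [(0, 28, 1.75), (1, 40, -0.57), (2, 40, 0.26), (3, 40, 0.48), (4, 28, -0.43), (5, 40, -1.22), (6, 40, 0.81), (7, 40, -0.18)]
keeper patch tri (array([0.5095, 0.0057, 0.1367]), np.float64(0.0023918499330241815)) pred [[0.5254 0.0086 0.137 ]]
lever_end,bar,keeperTop (x,z): [[149.9565 139.9282]
 [126.6329 138.4749]
 [102.2756 136.5575]]
from pin [59.9251 53.4787 56.754 ]
```

Run:
```python
from h import *
np.set_printoptions(precision=4,suppress=True)
x=np.load('x.npy')
p,e,h,b=latch(2.03,np.radians(-19))
for n,q in(('end',e),('hinge',h),('bar',b),('lug+',b+[0,22,0]),('lug-',b-[0,22,0]),('keepW',[117,0,137.5]),('lip',[130,0,124])):
    w=W(x,q);print(n,q,w,(proj('scene',w)-[236,160]+.5)*15,(proj('top',w)-[250,183]+.5)*13+[540,0])
s=robot.read_state();print(s['position'],s['ee_rot'],s['time'],x[2],W(x,b)*1000-s['position']*1000)
```

```text
end [150.1069   0.     139.9441] [[0.5565 0.0164 0.1399]] [[279.5285 265.2859]] [[651.8029 157.4318]]
hinge [143.0886   0.      90.655 ] [[0.5497 0.0147 0.0907]] [[303.582  452.8868]] [[657.9857 220.3561]]
bar [127.8195   0.     134.9998] [[0.5349 0.011  0.135 ]] [[348.4557 234.3821]] [[675.1786 255.5784]]
lug+ [127.8195  22.     134.9998] [[0.5296 0.0323 0.135 ]] [[439.0276 271.9525]] [[580.5171 278.4579]]
lug- [127.8195 -22.     134.9998] [[ 0.5403 -0.0104  0.135 ]] [[259.6991 197.5608]] [[769.6951 232.7211]]
keepW [117, 0, 137.5] [[0.5244 0.0084 0.1375]] [[381.1352 199.154 ]] [[686.7388 300.1697]]
lip [130, 0, 124] [[0.537  0.0115 0.124 ]] [[342.07   285.4719]] [[672.48   253.3836]]
[0.2572 0.5142 0.1869] [-3.1416 -0.      2.6778] 1.3 0.2452499754687978 [[ 277.6989 -503.2546  -51.8869]]
```

Call:
play_rows:
  steps:
    - [[0,0,0.09,19,-35,5,91],[0,0,0.18,38,-70,10,91],[0,0,0.27,57,-104,15,91],[0,0,0.36,76,-138,20,91],[0,0,0.45,95,-173,20,91],[0,0,0.54,114,-207,20,91],[0,0,0.63,133,-241,20,91],[0,0,0.709,152,-276,20,91]]
  newtons: 5

```text
time: 1.97
position: [0.4099, 0.2366, 0.2072]
ee_rot: [3.141, 0.001, -2.892]
force: [1.5, -0.8, -0.1]
finger_gap: 0.0912
```

Call:
play_rows:
  steps:
    - [[0,0,0,18,-32,0,91],[0,0,0,36,-65,0,91],[0,0,0,54,-97,0,91],[0,0,0,72,-130,0,91],[0,0,0,90,-162,-5,91],[0,0,0,108,-195,-10,91],[0,0,0,126,-227,-15,91],[0,0,0,126,-227,-20,91]]

```text
time: 2.63
position: [0.5375, 0.0058, 0.1867]
ee_rot: [-3.139, 0.001, -2.902]
force: [-0.5, 1.0, -0.4]
finger_gap: 0.0908
```

Run:
```python
from h import *
np.set_printoptions(precision=4,suppress=True)
m={n:np.mean([robot.read_camera(n).astype(float) for _ in range(8)],0) for n in('scene','top')}
def up(a,u,v,w,h,k):
    c=cv2.resize(a[v:v+h,u:u+w],None,fx=k,fy=k,interpolation=cv2.INTER_LANCZOS4)
    c=c+.7*(c-cv2.GaussianBlur(c,(0,0),k*1.2)); c=(c-c.min())/(c.max()-c.min())*255; return np.clip(c*1.5,0,255).astype(np.uint8)
S=up(m['scene'],230,145,50,50,12);T=up(m['top'],250,183,20,32,10)
out=np.zeros((600,800,3),np.uint8);out[:,:600]=S;out[:320,600:]=T
cv2.imwrite('pics/c5.png',out)
s=robot.read_state();print(s['position'],s['ee_rot'],s['time'],s['force'])
P=s['position'];print((proj('scene',[P,P-[0,0,.008]])-[230,145]+.5)*12)
```

```text
[0.5352 0.0113 0.187 ] [-3.1415  0.0001 -2.8963] 3.4333 [-0.193  -1.1298 -0.1457]
[[349.7767 188.3628]
 [349.9067 216.787 ]]
```

View pics/c5.png

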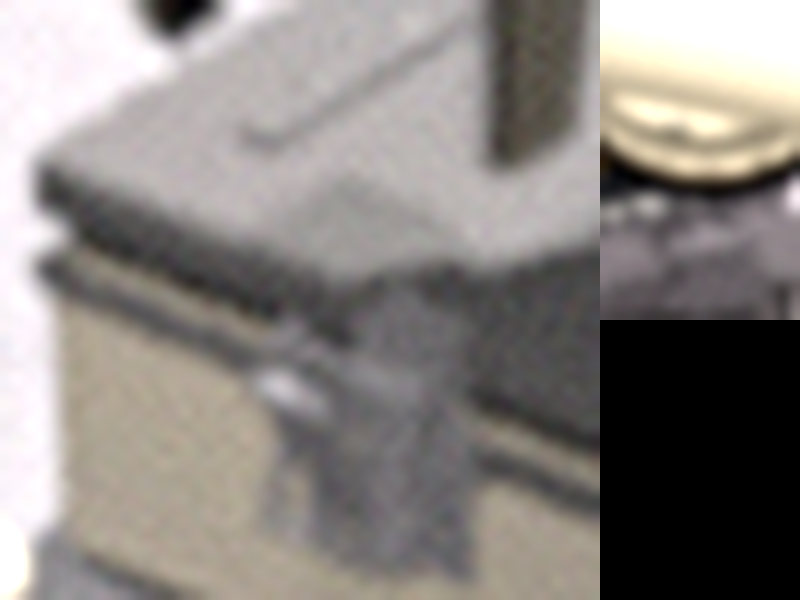

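The crop shows the right finger's dark part ending at about (535,165) and the left at (175,25), while I predicted the tips about 10 px lower. Before descending I check with a wider crop and projected fingertip marks.

Run:
```python
from h import *
s=robot.read_state();P=s['position']
a=np.mean([robot.read_camera('scene').astype(float) for _ in range(6)],0)
k=8;u,v,w,h=220,95,95,75
c=np.clip(cv2.resize(a[v:v+h,u:u+w],None,fx=k,fy=k,interpolation=cv2.INTER_CUBIC)*1.4,0,255).astype(np.uint8)
yd=np.array([-np.sin(.2452),np.cos(.2452),0])
for q in [P+yd*t+[0,0,z] for t in(-.064,-.046,.046,.064) for z in(-.008,.08)]+[P]:
    o=((proj('scene',q)[0]-[u,v]+.5)*k).astype(int);cv2.circle(c,tuple(map(int,o)),3,(0,0,255),1)
cv2.imwrite('pics/c6.png',c)
```

```text
(no output)
```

View pics/c6.png

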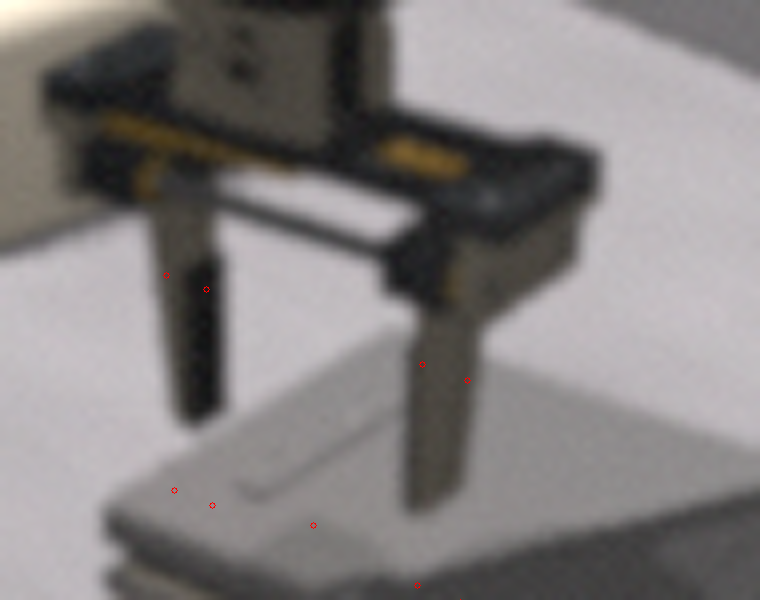

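The red marks (tips predicted at about (195,500) and (440,590)) fall about 10 px below the actual fingertips (200,420) and (430,510). To find out which is off, I compare with the start pictures in both cameras.

Run:
```python
from h import *
m=np.load('avg.npz'); P=np.array([.2572,.5142,.1869]); ya=2.6778-np.pi/2; yd=np.array([np.cos(ya),np.sin(ya),0])
out=np.zeros((600,800,3),np.uint8)
for n,(u,v,w,h),k,x0 in(('scene',(452,95,60,100),6,0),('top',(10,265,100,75),4.3,365)):
    c=np.clip(cv2.resize(m[n][v:v+h,u:u+w],None,fx=k,fy=k,interpolation=cv2.INTER_CUBIC)*1.6,0,255).astype(np.uint8)
    for t in(-.064,-.046,.046,.064):
        for z,col in((-.008,(0,0,255)),(.08,(0,255,0))):
            q=proj(n,P+yd*t+[0,0,z])[0]; 
            o=(q-[u,v]+.5)*k;cv2.circle(c,(int(o[0]),int(o[1])),3,col,1)
        print(n,t,q)
    hh,ww=c.shape[:2];ww=min(ww,800-x0);out[:hh,x0:x0+ww]=c[:,:ww]
cv2.imwrite('pics/c7.png',out)
```

```text
scene -0.064 [479.24806602 163.92254536]
scene -0.046 [484.70744093 167.98127956]
scene 0.046 [515.87598805 191.09033496]
scene 0.064 [522.70460458 196.13916731]
top -0.064 [ 88.03154359 310.16921948]
top -0.046 [ 82.24731254 306.81517205]
top 0.046 [ 53.32512431 289.79124417]
top 0.064 [ 47.79930198 286.48852935]
```

View pics/c7.png

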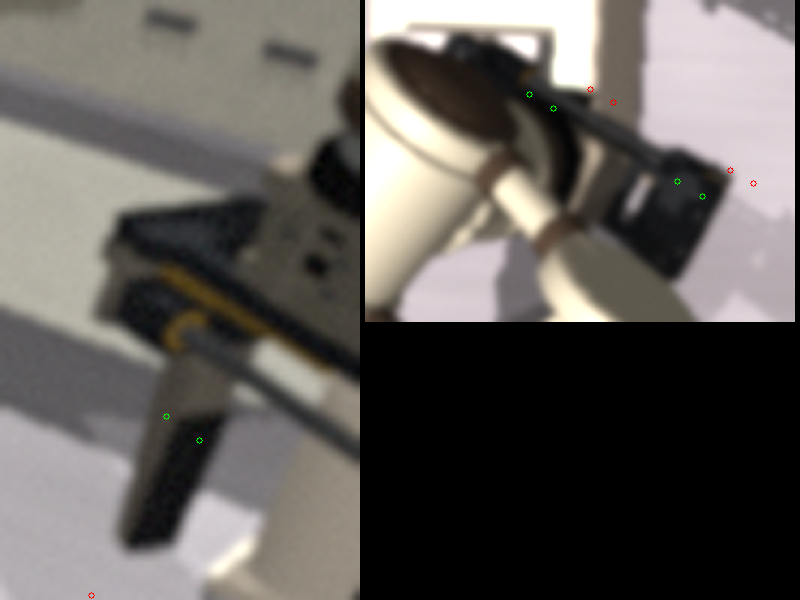

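The start picture shows the same bias: the tip is at (145,545) in the crop against a predicted (105,605). So the gripper appears about 30 mm higher, or further from the camera, than reported. I settle which by overlaying body outlines for each hypothesis in the current top view.

Run:
```python
from h import *
P=robot.read_state()['position']
a=np.mean([robot.read_camera('top').astype(float) for _ in range(4)],0)
k=6;u,v,w,h=195,165,130,95
c=np.clip(cv2.resize(a[v:v+h,u:u+w],None,fx=k,fy=k,interpolation=cv2.INTER_CUBIC)*1.3,0,255).astype(np.uint8)
yd=np.array([-np.sin(.2452),np.cos(.2452),0]);xd=np.array([yd[1],-yd[0],0])
for off,col in(([0,0,0],(0,0,255)),([0,0,.034],(0,255,0)),([-.028,-.036,0],(255,0,0))):
    for z in (.08,.12):
        R=[P+off+xd*i*.0375+yd*j*.0945+[0,0,z] for i,j in((1,1),(1,-1),(-1,-1),(-1,1))]
        o=((proj('top',R)-[u,v]+.5)*k).astype(np.int32);cv2.polylines(c,[o[:,None]],True,col,1)
cv2.imwrite('pics/c8.png',c)
```

```text
(no output)
```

View pics/c8.png

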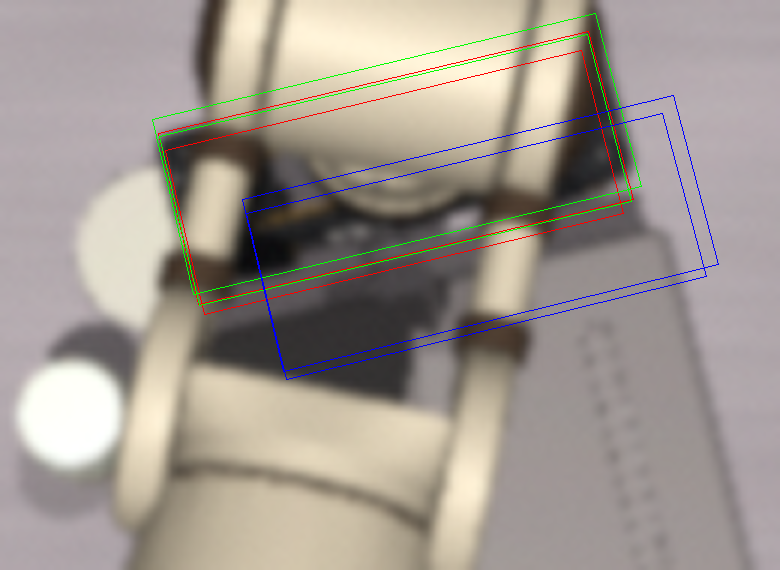

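The top view settles it. The housing matches the red and green outlines horizontally, so x and y are right, and the tips really stand about 33 mm higher than the reported z suggests. I'll descend with open fingers to reported z of about 0.10, which is clear under either reading, and close gently to feel for the lugs.

Call:
play_rows:
  steps:
    - [[0,0,0,0,0,-12,91],[0,0,0,0,0,-24,91],[0,0,0,0,0,-36,91],[0,0,0,0,0,-48,91],[0,0,0,0,0,-58,91],[0,0,0,0,0,-68,91],[0,0,0,0,0,-78,91],[0,0,0,0,0,-86,91]]
  newtons: 5

```text
time: 4.6
position: [0.5349, 0.0113, 0.0995]
ee_rot: [3.141, -0.001, -2.896]
force: [1.3, 0.1, 0.4]
finger_gap: 0.0913
```

Call:
play_rows:
  steps:
    - [[0,0,0,0,0,0,70],[0,0,0,0,0,0,60],[0,0,0,0,0,0,56],[0,0,0,0,0,0,52],[0,0,0,0,0,0,48],[0,0,0,0,0,0,45],[0,0,0,0,0,0,42],[0,0,0,0,0,0,40]]
  newtons: 4

```text
time: 5.27
position: [0.5353, 0.0114, 0.1011]
ee_rot: [3.141, 0.0, -2.896]
force: [0.3, 0.9, 1.3]
finger_gap: 0.0445
```

Call:
play_rows:
  steps:
    - [[0,0,0,0,0,0,38],[0,0,0,0,0,0,38],[0,0,0,0,0,0,38],[0,0,0,0,0,0,38],[0,0,0,0,0,0,38],[0,0,0,0,0,0,38],[0,0,0,0,0,0,38],[0,0,0,0,0,0,38]]
  newtons: 6

```text
time: 5.93
position: [0.5352, 0.0113, 0.1009]
ee_rot: [3.141, 0.0, -2.896]
force: [-1.0, 0.9, 1.8]
finger_gap: 0.0438
```

Run:
```python
from h import *
s=robot.read_state();P=s['position'];print(P,s['force'],s['torque'],s['finger_gap'],s['time'])
a=np.mean([robot.read_camera('scene').astype(float) for _ in range(8)],0);np.save('g1.npy',a)
k=13;u,v,w,h=232,145,60,46
c=np.clip(cv2.resize(a[v:v+h,u:u+w],None,fx=k,fy=k,interpolation=cv2.INTER_CUBIC)*1.6,0,255).astype(np.uint8)
cv2.imwrite('pics/c9.png',c)
```

```text
[0.53522691 0.01130333 0.10088793] [-0.97822408  0.90741572  1.78673997] [0.24693795 0.02253148 0.0062514 ] 0.04376320824940336 5.9333
```

View pics/c9.png

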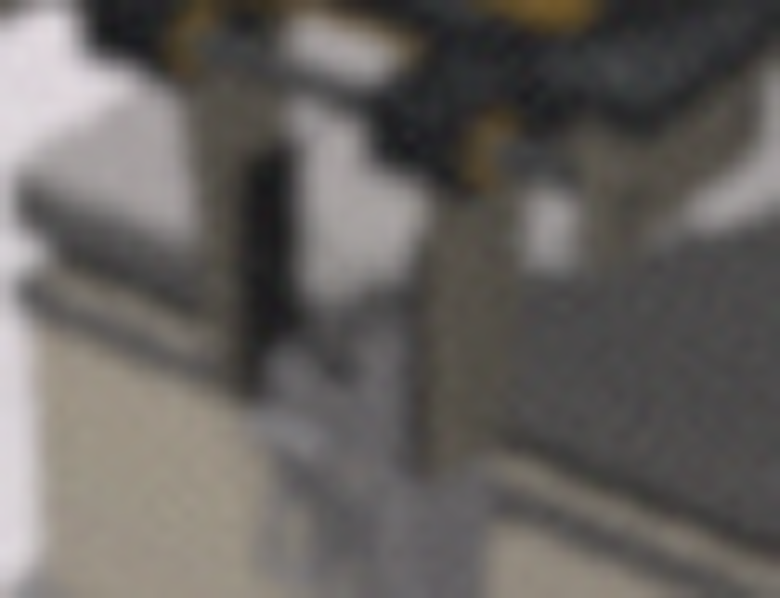

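The fingers are stopped at 43.8 mm on the 44 mm lugs, with the tips about 10 mm below the bar at (240,395) and (450,470). Now I grip firmer and move inward, slightly down along the bail's arc, to feel for the keeper's back wall.

Call:
play_rows:
  steps:
    - [[0,0,0,0,0,0,36],[0,0,0,0,0,0,36],[0,0,0,-1,-0.2,-0.7,36],[0,0,0,-2,-0.5,-1.4,36],[0,0,0,-3,-0.7,-2.1,36],[0,0,0,-4,-1,-2.8,36],[0,0,0,-4,-1,-3.5,36],[0,0,0,-4,-1,-3.5,36]]
  newtons: 15

```text
time: 7.0
position: [0.5312, 0.0103, 0.0972]
ee_rot: [3.141, 0.0, -2.896]
force: [0.5, 2.2, 0.2]
finger_gap: 0.0437
```

Call:
play_rows:
  steps:
    - [[0,0,0,-0.5,-0.1,0,36],[0,0,0,-1,-0.2,0,36],[0,0,0,-1.5,-0.3,0,36],[0,0,0,-2,-0.5,0,36],[0,0,0,-2,-0.5,0,36],[0,0,0,-2,-0.5,0,36],[0,0,0,-2,-0.5,0,36],[0,0,0,-2,-0.5,0,36]]

```text
time: 7.67
position: [0.529, 0.0098, 0.0972]
ee_rot: [3.141, -0.0, -2.896]
force: [1.6, 2.8, -2.3]
finger_gap: 0.0437
```

Call:
play_rows:
  steps:
    - [[0,0,0,-0.5,-0.1,0,36],[0,0,0,-1,-0.2,0,36],[0,0,0,-1.5,-0.3,0,36],[0,0,0,-2,-0.5,0,36],[0,0,0,-2,-0.5,0,36],[0,0,0,-2,-0.5,0,36],[0,0,0,-2,-0.5,0,36],[0,0,0,-2,-0.5,0,36]]

```text
time: 8.33
position: [0.5272, 0.0093, 0.0975]
ee_rot: [3.141, -0.0, -2.896]
force: [3.2, 3.9, -2.7]
finger_gap: 0.0438
```

Call:
play_rows:
  steps:
    - [[0,0,0,-0.5,-0.1,0,36],[0,0,0,-1,-0.2,0,36],[0,0,0,-1.5,-0.4,0,36],[0,0,0,-1.5,-0.4,0,36],[0,0,0,-1.5,-0.4,0,36],[0,0,0,-1.5,-0.4,0,36],[0,0,0,-1.5,-0.4,0,36],[0,0,0,-1.5,-0.4,0,36]]

```text
time: 9.0
position: [0.5257, 0.0089, 0.0974]
ee_rot: [3.141, -0.0, -2.896]
force: [2.4, 3.5, -1.8]
finger_gap: 0.0437
```

Call:
play_rows:
  steps:
    - [[0,0,0,-0.5,-0.1,0,36],[0,0,0,-1,-0.2,0,36],[0,0,0,-1.5,-0.4,0,36],[0,0,0,-1.5,-0.4,0,36],[0,0,0,-1.5,-0.4,0,36],[0,0,0,-1.5,-0.4,0,36],[0,0,0,-1.5,-0.4,0,36],[0,0,0,-1.5,-0.4,0,36]]

```text
time: 9.67
position: [0.5242, 0.0085, 0.0974]
ee_rot: [3.141, -0.0, -2.896]
force: [2.0, 4.1, -2.3]
finger_gap: 0.044
```

Run:
```python
from h import *
s=robot.read_state();P=s['position'];print(P,s['force'],s['torque'],s['time'])
R=lambda f:(f[0]*.97+f[1]*.243,-f[0]*.243+f[1]*.97,f[2]);print(R(s['force']))
```

```text
[0.5241757  0.00847533 0.09738636] [ 1.95880884  4.10645981 -2.34445415] [ 0.86093174 -0.52107846 -0.01506358] 9.6667
(np.float64(2.8979143093451416), np.float64(3.5072754712711687), np.float64(-2.3444541477403824))
```

Call:
play_rows:
  steps:
    - [[0,0,0,-0.5,-0.1,0,36],[0,0,0,-1,-0.2,0,36],[0,0,0,-1.5,-0.4,0,36],[0,0,0,-2,-0.5,0,36],[0,0,0,-2,-0.5,0,36],[0,0,0,-2,-0.5,0,36],[0,0,0,-2,-0.5,0,36],[0,0,0,-2,-0.5,0,36]]

```text
time: 10.33
position: [0.5222, 0.008, 0.0974]
ee_rot: [3.141, 0.0, -2.896]
force: [1.9, 4.4, -2.3]
finger_gap: 0.0436
```

Call:
play_rows:
  steps:
    - [[0,0,0,-0.5,-0.1,0,36],[0,0,0,-1,-0.2,0,36],[0,0,0,-1.5,-0.4,0,36],[0,0,0,-2,-0.5,0,36],[0,0,0,-2,-0.5,0,36],[0,0,0,-2,-0.5,0,36],[0,0,0,-2,-0.5,0,36],[0,0,0,-2,-0.5,0,36]]

```text
time: 11.0
position: [0.521, 0.0077, 0.0976]
ee_rot: [-3.142, 0.002, -2.896]
force: [3.9, 6.0, -3.6]
finger_gap: 0.0436
```

Run:
```python
from h import *
s=robot.read_state();P=s['position'];print(P,s['force'],s['torque'],s['time'])
a=np.mean([robot.read_camera('scene').astype(float) for _ in range(6)],0);np.save('g2.npy',a)
b=np.load('g1.npy')
k=13;u,v,w,h=244,155,30,42
C=[np.clip(cv2.resize(i[v:v+h,u:u+w],None,fx=k,fy=k,interpolation=cv2.INTER_CUBIC)*1.7,0,255).astype(np.uint8) for i in(b,a)]
cv2.imwrite('pics/c10.png',np.hstack(C))
```

```text
[0.5210364  0.00768727 0.09764015] [ 3.89240217  6.04255552 -3.59817141] [ 1.04172729 -0.99245009 -0.02557155] 11.0
```

Call:
play_rows:
  steps:
    - [[0,0,0,1,0.2,0,36],[0,0,0,2,0.5,0,36],[0,0,0,2.7,0.7,0,36],[0,0,0,2.7,0.7,-1,36],[0,0,0,2.7,0.7,-2,36],[0,0,0,2.7,0.7,-3,36],[0,0,0,2.7,0.7,-3,36],[0,0,0,2.7,0.7,-3,36]]

```text
time: 11.97
position: [0.5228, 0.0081, 0.0941]
ee_rot: [3.141, -0.0, -2.896]
force: [-1.3, 3.4, 0.0]
finger_gap: 0.0439
```

Call:
play_rows:
  steps:
    - [[0,0,0,0,0,-0.7,36],[0,0,0,0,0,-1.4,36],[0,0,0,0,0,-2.1,36],[0,0,0,0,0,-2.8,36],[0,0,0,0,0,-3,36],[0,0,0,0,0,-3,36],[0,0,0,0,0,-3,36],[0,0,0,0,0,-3,36]]

```text
time: 12.63
position: [0.5229, 0.0082, 0.0913]
ee_rot: [3.142, 0.0, -2.896]
force: [-1.0, 3.8, 0.3]
finger_gap: 0.0436
```

Call:
play_rows:
  steps:
    - [[0,0,0,0,0,-0.6,36],[0,0,0,0,0,-1.2,36],[0,0,0,0,0,-1.8,36],[0,0,0,0,0,-2.4,36],[0,0,0,0,0,-2.5,36],[0,0,0,0,0,-2.5,36],[0,0,0,0,0,-2.5,36],[0,0,0,0,0,-2.5,36]]

```text
time: 13.3
position: [0.5229, 0.0081, 0.0889]
ee_rot: [3.142, -0.0, -2.896]
force: [-1.7, 3.4, 1.7]
finger_gap: 0.0433
```

Call:
play_rows:
  steps:
    - [[0,0,0,0,0,-0.6,36],[0,0,0,0,0,-1.2,36],[0,0,0,0,0,-1.8,36],[0,0,0,0,0,-2,36],[0,0,0,0,0,-2,36],[0,0,0,0,0,-2,36],[0,0,0,0,0,-2,36],[0,0,0,0,0,-2,36]]

```text
time: 13.97
position: [0.523, 0.0081, 0.088]
ee_rot: [-3.142, -0.0, -2.896]
force: [-5.3, 4.6, 10.3]
finger_gap: 0.0439
```

Contact is at 12.9 mm below the grasp height, which matches a bar on the ledge (z about 122). To confirm it is behind the lip I lift slightly and probe outward.

Call:
play_rows:
  steps:
    - [[0,0,0,0,0,1.5,36],[0,0,0,0,0,2.3,36],[0,0,0,0.7,0.2,2.3,36],[0,0,0,1.4,0.4,2.3,36],[0,0,0,2,0.5,2.3,36],[0,0,0,2,0.5,2.3,36],[0,0,0,2,0.5,2.3,36],[0,0,0,2,0.5,2.3,36]]

```text
time: 14.63
position: [0.5241, 0.0085, 0.089]
ee_rot: [3.141, -0.002, -2.896]
force: [-3.9, 4.1, 2.3]
finger_gap: 0.0436
```

Call:
play_rows:
  steps:
    - [[0,0,0,0.5,0.1,0,36],[0,0,0,1,0.2,0,36],[0,0,0,1.5,0.4,0,36],[0,0,0,2,0.5,0,36],[0,0,0,2,0.5,0,36],[0,0,0,2,0.5,0,36],[0,0,0,2,0.5,0,36],[0,0,0,2,0.5,0,36]]

```text
time: 15.3
position: [0.5255, 0.0088, 0.0888]
ee_rot: [3.141, -0.004, -2.896]
force: [-5.4, 2.9, 3.5]
finger_gap: 0.0435
```

Call:
play_rows:
  steps:
    - [[0,0,0,0.5,0.1,0,36],[0,0,0,1,0.2,0,36],[0,0,0,1,0.2,0,36],[0,0,0,1,0.2,0,36],[0,0,0,1,0.2,0,36],[0,0,0,1,0.2,0,36],[0,0,0,1,0.2,0,36],[0,0,0,1,0.2,0,36]]

```text
time: 15.97
position: [0.5256, 0.0089, 0.0886]
ee_rot: [3.141, -0.006, -2.896]
force: [-8.8, 1.7, 5.7]
finger_gap: 0.0435
```

Run:
```python
from h import *
s=robot.read_state();P=s['position'];print(P,s['force'],s['torque'],s['time'])
a=np.mean([robot.read_camera('scene').astype(float) for _ in range(8)],0);np.save('g3.npy',a)
```

```text
[0.52558846 0.00885679 0.08863133] [-8.77411797  1.70598013  5.66559212] [ 0.35247326  1.65318969 -0.03798304] 15.9667
```

The bar is captured: free to x=0.521 inward, and a hard stop at x=0.5256 outward, about 4.5 mm of play and 9 N at the stop. That is the channel behind the lip. I relax, open and rise.

Call:
play_rows:
  steps:
    - [[0,0,0,-1.5,-0.4,0,36],[0,0,0,-3,-0.7,0,36],[0,0,0,-3.4,-0.8,-0.5,36],[0,0,0,-3.4,-0.8,-0.5,44],[0,0,0,-3.4,-0.8,-0.5,55],[0,0,0,-3.4,-0.8,-0.5,70],[0,0,0,-3.4,-0.8,-0.5,80],[0,0,0,-3.4,-0.8,-0.5,80]]

```text
time: 17.03
position: [0.5248, 0.0079, 0.0889]
ee_rot: [-3.141, 0.0, -2.896]
force: [-0.3, 0.4, 0.4]
finger_gap: 0.0682
```

Call:
play_rows:
  steps:
    - [[0,0,0,0,0,5,80],[0,0,0,0,0,15,80],[0,0,0,0,0,27,80],[0,0,0,0,0,40,80],[0,0,0,0,0,55,80],[0,0,0,0,0,70,80],[0,0,0,0,0,85,80],[0,0,0,0,0,90,80]]

```text
time: 17.7
position: [0.5264, 0.0081, 0.1828]
ee_rot: [-3.139, 0.005, -2.896]
force: [0.0, 0.5, 0.2]
finger_gap: 0.08
```

Run:
```python
from h import *
s=robot.read_state();P=s['position'];print(P,s['force'],s['finger_gap'],s['time'])
x=np.load('x.npy')
a=np.mean([robot.read_camera('scene').astype(float) for _ in range(8)],0);np.save('g4.npy',a)
b=np.load('avg.npz')['scene']
def up(i,u=236,v=160,w=26,h=40,k=15,mk=()):
    c=cv2.resize(i[v:v+h,u:u+w],None,fx=k,fy=k,interpolation=cv2.INTER_LANCZOS4)
    c=c+.8*(c-cv2.GaussianBlur(c,(0,0),k*1.1));c=np.clip((c-20)*2,0,255).astype(np.uint8)
    for q,col in mk:
        o=(proj('scene',W(x,q))[0]-[u,v]+.5)*k;cv2.circle(c,(int(o[0]),int(o[1])),4,col,1)
    return c
p,e,h,_=latch(1.4,0)
mk=[(e,(0,0,255)),(h,(0,255,0)),([120,0,122],(255,0,0)),([120,-22,122],(255,0,0)),([120,22,122],(255,0,0))]
cv2.imwrite('pics/c11.png',np.hstack([up(b),up(a,mk=mk)]))
```

```text
[0.52644506 0.00809693 0.18282181] [0.04741528 0.48145774 0.22644678] 0.08002688885650347 17.7
```

View pics/c11.png

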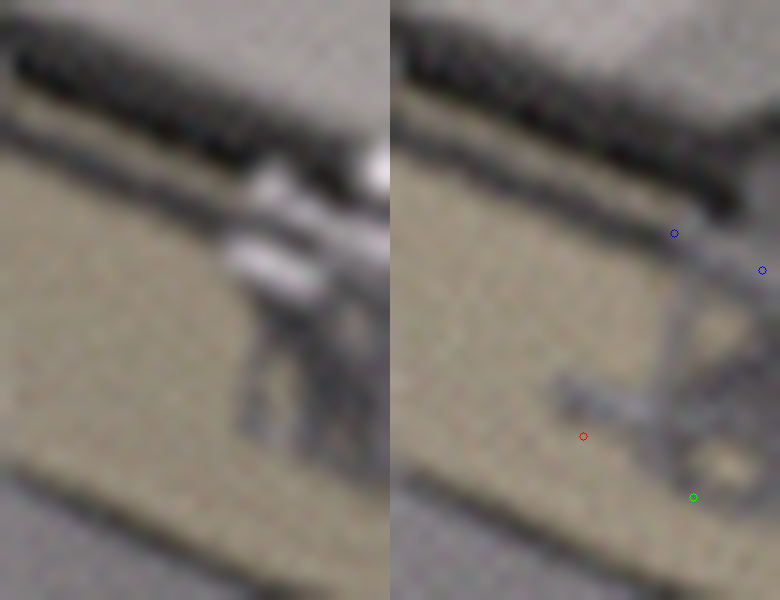

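This view shows the bar lug sitting at the keeper (about (690,225)) and the handle end now out at (600,395). The lever has followed to about 1.5 rad. Now I close the fingers, go above the handle end and press down.

Call:
play_rows:
  steps:
    - [[0,0,0,8,2,0,60],[0,0,0,17,4.5,0,40],[0,0,0,26,7,0,20],[0,0,0,35,9,-5,0],[0,0,0,44,11.5,-15,0],[0,0,0,50,13,-25,0],[0,0,0,50,13,-35,0],[0,0,0,50,13,-40,0]]
  newtons: 20

```text
time: 18.77
position: [0.5737, 0.0218, 0.1364]
ee_rot: [3.14, -0.003, -2.896]
force: [0.6, 0.1, 0.1]
finger_gap: 0.0288
```

Call:
play_rows:
  steps:
    - [[0,0,0,0,0,0,0],[0,0,0,0,0,0,0],[0,0,0,0,0,-3,0],[0,0,0,0,0,-6,0],[0,0,0,0,0,-9,0],[0,0,0,0,0,-12,0],[0,0,0,0,0,-12,0],[0,0,0,0,0,-12,0]]

```text
time: 19.43
position: [0.5743, 0.0215, 0.1265]
ee_rot: [3.141, -0.0, -2.896]
force: [-0.3, 0.3, -0.2]
finger_gap: 0.0004
```

Call:
play_rows:
  steps:
    - [[0,0,0,0,0,-4,0],[0,0,0,0,0,-8,0],[0,0,0,0,0,-12,0],[0,0,0,0,0,-16,0],[0,0,0,0,0,-20,0],[0,0,0,0,0,-24,0],[0,0,0,0,0,-27,0],[0,0,0,0,0,-30,0]]

```text
time: 20.1
position: [0.5744, 0.0216, 0.0963]
ee_rot: [3.142, -0.0, -2.896]
force: [0.0, -0.0, 2.5]
finger_gap: 0.0003
```

Call:
play_rows:
  steps:
    - [[0,0,0,0,0,-2,0],[0,0,0,0,0,-4,0],[0,0,0,0,0,-6,0],[0,0,0,0,0,-8,0],[0,0,0,0,0,-10,0],[0,0,0,0,0,-10,0],[0,0,0,0,0,-10,0],[0,0,0,0,0,-10,0]]

```text
time: 20.77
position: [0.5772, 0.0215, 0.0887]
ee_rot: [-3.14, 0.006, -2.896]
force: [3.1, 1.8, 5.9]
finger_gap: 0.0004
```

Call:
play_rows:
  steps:
    - [[0,0,0,0,0,-2,0],[0,0,0,0,0,-4,0],[0,0,0,0,0,-6,0],[0,0,0,0,0,-8,0],[0,0,0,0,0,-8,0],[0,0,0,0,0,-8,0],[0,0,0,0,0,-8,0],[0,0,0,0,0,-8,0]]

```text
time: 21.43
position: [0.5777, 0.0212, 0.0811]
ee_rot: [-3.139, 0.007, -2.897]
force: [4.0, 0.7, 6.0]
finger_gap: 0.0003
```

Run:
```python
from h import *
np.set_printoptions(precision=3,suppress=True)
x=np.load('x.npy')
s=robot.read_state();print(s['position'],s['force'],s['torque'],s['time'])
a=np.mean([robot.read_camera('scene').astype(float) for _ in range(6)],0);np.save('g5.npy',a)
b=np.load('g4.npy').mean(2);a=a.mean(2)
# lever end hypotheses: pixel positions
for l in(1.6,1.5,1.4,1.3,1.2,1.0,.8):print(l,proj('scene',W(x,latch(l,0)[1]-[0,11,0]))[0],latch(l,0)[1])
d=a-b; print(np.round(d[180:200,240:266]).astype(int))
```

```text
[0.578 0.021 0.081] [4.002 0.714 5.981] [ 0.272 -0.903 -0.043] 21.4333
1.6 [246.869 183.434] [170.817   0.    124.893]
1.5 [246.106 185.346] [174.576   0.    120.219]
1.4 [245.451 187.276] [177.849   0.    115.194]
1.3 [244.91  189.201] [180.604   0.    109.867]
1.2 [244.489 191.1  ] [182.814   0.    104.291]
1.0 [244.022 194.735] [185.514   0.     92.619]
0.8 [244.064 198.021] [185.842   0.     80.644]
[[  0   0  -3  -6 -25 -36 -50 -60 -59 -50 -41 -40 -40 -38 -36 -27 -13  -9
  -10  -8  -8  -9  -7  -3  -4  -7]
 [ -2   2  -1  -8 -22 -37 -47 -61 -62 -51 -44 -41 -40 -40 -32 -21 -11  -6
   -6  -7  -5  -2  -3  -4  -6  -2]
 [ -1   0   0 -10 -22 -39 -49 -58 -62 -52 -42 -41 -40 -40 -33 -21  -6   1
   -1  -2  -3  -1  -2  -5  -6  -5]
 [  1   1   0  -4 -18 -33 -47 -59 -57 -49 -41 -41 -40 -38 -30 -18  -6   0
    3   0  -4  -1  -2  -2  -6  -5]
 [  0   2   0  -5 -18 -34 -50 -59 -58 -47 -41 -40 -39 -36 -28 -20  -8   0
   -1   0   2   1  -1  -6  -7  -3]
 [  2  -1   0  -2 -13 -29 -44 -50 -55 -46 -36 -33 -34 -32 -27 -15  -7  -1
    1  -2   2   0  -1  -5  -6  -2]
 [  0   0   1  -3 -11 -25 -40 -49 -52 -
[... 787 characters left out ...]
-6  -5  -6
   -4  -3  -6  -7  -7  -5   3   3]
 [ -1  -2   1  -2   2  -1  -2  -3  -8  -8 -14 -14 -13  -9  -4  -1  -5  -5
   -7  -8 -13 -12  -6  -1  -1   0]
 [  1   0  -1   0   2   0  -1   0  -2  -4  -8  -6  -5  -6  -3   0  -2  -4
   -5 -10 -13 -10  -8  -2  -1   0]
 [  2   1  -1   1  -3  -1   0   1  -1  -1   0   0   0  -3  -6  -1  -3   1
   -3  -4  -5  -6  -3  -1   1   1]
 [ -1   1   1  -1   0   1   2   0  -1   1  -3  -2  -3  -5  -5  -2  -4  -4
   -3   3   1   1  -2   0   1   0]
 [  1   0   0   2   2   1   3   1   0   1   0   0   0  -2   0  -3  -5  -5
    1   1   0   1   2   1   1   1]
 [  0   1  -1   0  -2   1   0  -1   0  -1   2  -2  -2  -3  -2  -4  -3  -2
    0   1   1   0   0   1   0   0]]
```

Call:
play_rows:
  steps:
    - [[0,0,0,0,0,-2,0],[0,0,0,0,0,-4,0],[0,0,0,0,0,-6,0],[0,0,0,0,0,-8,0],[0,0,0,0,0,-10,0],[0,0,0,0,0,-12,0],[0,0,0,0,0,-12,0],[0,0,0,0,0,-12,0]]

```text
time: 22.4
position: [0.5755, 0.021, 0.0678]
ee_rot: [-3.14, 0.002, -2.896]
force: [-0.0, -0.2, 4.5]
finger_gap: 0.0005
```

Call:
play_rows:
  steps:
    - [[0,0,0,0,0,-2,0],[0,0,0,0,0,-4,0],[0,0,0,0,0,-6,0],[0,0,0,0,0,-8,0],[0,0,0,0,0,-10,0],[0,0,0,0,0,-10,0],[0,0,0,0,0,-10,0],[0,0,0,0,0,-10,0]]

```text
time: 23.07
position: [0.5766, 0.0212, 0.0588]
ee_rot: [-3.14, 0.004, -2.896]
force: [0.5, 1.7, 8.6]
finger_gap: 0.0005
```

Call:
play_rows:
  steps:
    - [[0,0,0,0,0,-2,0],[0,0,0,0,0,-4,0],[0,0,0,0,0,-6,0],[0,0,0,0,0,-8,0],[0,0,0,0,0,-10,0],[0,0,0,0,0,-10,0],[0,0,0,0,0,-10,0],[0,0,0,0,0,-10,0]]

```text
time: 23.73
position: [0.5756, 0.0209, 0.0484]
ee_rot: [-3.14, 0.002, -2.896]
force: [-0.6, -1.6, 9.5]
finger_gap: 0.0006
```

Call:
play_rows:
  steps:
    - [[0,0,0,0,0,-2,0],[0,0,0,0,0,-4,0],[0,0,0,0,0,-6,0],[0,0,0,0,0,-8,0],[0,0,0,0,0,-8,0],[0,0,0,0,0,-8,0],[0,0,0,0,0,-8,0],[0,0,0,0,0,-8,0]]

```text
time: 24.4
position: [0.5753, 0.0209, 0.0399]
ee_rot: [-3.14, 0.001, -2.896]
force: [-0.4, -0.6, 6.2]
finger_gap: 0.0005
```

Call:
play_rows:
  steps:
    - [[0,0,0,0,0,-2,0],[0,0,0,0,0,-4,0],[0,0,0,0,0,-6,0],[0,0,0,0,0,-8,0],[0,0,0,0,0,-8,0],[0,0,0,0,0,-8,0],[0,0,0,0,0,-8,0],[0,0,0,0,0,-8,0]]

```text
time: 25.07
position: [0.5745, 0.0214, 0.0306]
ee_rot: [-3.141, -0.0, -2.896]
force: [1.2, -1.3, 1.0]
finger_gap: 0.0007
```

Call:
play_rows:
  steps:
    - [[0,0,0,0,0,-1,0],[0,0,0,0,0,-2,0],[0,0,0,0,0,-3,0],[0,0,0,0,0,-4,0],[0,0,0,0,0,-5,0],[0,0,0,0,0,-5,0],[0,0,0,0,0,-5,0],[0,0,0,0,0,-5,0]]

```text
time: 25.73
position: [0.5741, 0.0217, 0.0254]
ee_rot: [3.141, -0.001, -2.896]
force: [0.1, 0.3, -0.0]
finger_gap: 0.0006
```

Run:
```python
from h import *
np.set_printoptions(precision=3,suppress=True)
s=robot.read_state();print(s['position'],s['force'],s['torque'],s['time'])
```

```text
[0.574 0.022 0.025] [ 0.13   0.253 -0.011] [0.062 0.036 0.017] 25.7333
```

Call:
play_rows:
  steps:
    - [[0,0,0,-1,-0.2,-1,0],[0,0,0,-2,-0.5,-2,0],[0,0,0,-3,-0.7,-3,0],[0,0,0,-4,-1,-4,0],[0,0,0,-5,-1.2,-4,0],[0,0,0,-5,-1.2,-4,0],[0,0,0,-5,-1.2,-4,0],[0,0,0,-5,-1.2,-4,0]]

```text
time: 26.4
position: [0.5711, 0.0206, 0.0225]
ee_rot: [-3.141, 0.003, -2.897]
force: [4.6, 1.8, 1.7]
finger_gap: 0.0003
```

Call:
play_rows:
  steps:
    - [[0,0,0,-0.5,-0.1,-0.5,0],[0,0,0,-1,-0.2,-1,0],[0,0,0,-1.5,-0.4,-1.5,0],[0,0,0,-2,-0.5,-2,0],[0,0,0,-2,-0.5,-2,0],[0,0,0,-2,-0.5,-2,0],[0,0,0,-2,-0.5,-2,0],[0,0,0,-2,-0.5,-2,0]]

```text
time: 27.07
position: [0.5711, 0.0204, 0.0222]
ee_rot: [-3.14, 0.008, -2.897]
force: [6.2, 4.6, 7.3]
finger_gap: 0.0005
```

Call:
play_rows:
  steps:
    - [[0,0,0,2,0.5,0,0],[0,0,0,5,1.2,0,0],[0,0,0,9,2.2,0,0],[0,0,0,15,3.6,5,0],[0,0,0,22,5.4,15,0],[0,0,0,30,7.3,30,0],[0,0,0,36,9,50,0],[0,0,0,36,9,75,0]]

```text
time: 27.73
position: [0.6026, 0.0291, 0.0936]
ee_rot: [3.14, -0.004, -2.896]
force: [-0.1, 0.3, 0.1]
finger_gap: 0.0003
```

Call:
play_rows:
  steps:
    - [[0,0,0,0,5,30,0],[0,0,0,0,15,60,0],[0,0,0,-10,35,90,0],[0,0,0,-30,65,100,0],[0,0,0,-50,100,100,0],[0,0,0,-70,135,100,0],[0,0,0,-90,170,100,0],[0,0,0,-110,205,100,0]]

```text
time: 28.4
position: [0.492, 0.235, 0.1944]
ee_rot: [-3.141, -0.001, -2.897]
force: [0.3, -0.3, 0.0]
finger_gap: 0.0008
```

Call:
play_rows:
  steps:
    - [[0,0,0,-18,35,0,0],[0,0,0,-36,70,0,0],[0,0,0,-54,105,0,0],[0,0,0,-72,140,0,0],[0,0,0,-90,175,0,0],[0,0,0,-108,210,0,0],[0,0,0,-126,245,0,0],[0,0,0,-126,245,0,0]]

```text
time: 29.07
position: [0.3632, 0.4835, 0.194]
ee_rot: [3.14, -0.002, -2.89]
force: [-0.6, 0.2, -0.3]
finger_gap: 0.0006
```

```bash
cat > fin.py <<'E'
from h import *
np.set_printoptions(precision=2,suppress=True)
x=np.load('x.npy')
s=robot.read_state();print(s['position'],s['force'],s['time'])
m={n:np.mean([robot.read_camera(n).astype(float) for _ in range(10)],0) for n in('scene','top')};np.savez('fin.npz',**m)
o=np.load('avg.npz')
# lid front edge shift in scene: gradient min along vertical profile across the front edge
for y in(-110,-80,-50,50,80,110):
    u,v=proj('scene',W(x,[100,y,137]))[0]; r=[]
    for im in(o['scene'],m['scene']):
        g=cv2.GaussianBlur(im.mean(2).astype(np.float32),(0,0),.8); k=np.arange(-6,8,.1)
        p=cv2.remap(g,np.full((1,len(k)),u,np.float32),(v+k).astype(np.float32)[None],cv2.INTER_CUBIC)[0]
        r.append(k[np.gradient(p).argmin()])
    q=proj('scene',W(x,[100,y,130]))[0]; print(y,r,'expected shift',q[1]-v)
# bystanders moved? mean abs diff in patches (top)
d=np.abs(o['top']-m['top']).mean(2)
for n,(u,v) in dict(jar=(287,186),dish=(221,206),tall=(207,233),foam=(131,214),tip=(394,215)).items():print(n,d[v-14:v+15,u-14:u+15].mean(),d[v-14:v+15,u-14:u+15].max())
for l in(0,.2,.5,1.):print('end at',l,proj('scene',W(x,latch(l,0)[1]))[0],[m['scene'][int(round(b)),int(round(a))].mean() for a,b in [proj('scene',W(x,latch(l,0)[1]))[0]]])
print(m['scene'].mean(2)[184:212,242:268].round().astype(int))
E
python3 fin.py
```

```text
[0.36 0.48 0.19] [-0.59  0.21 -0.34] 29.0667
-110 [np.float64(-2.1316282072803006e-14), np.float64(1.899999999999972)] expected shift 1.895528071937548
-80 [np.float64(-0.10000000000002096), np.float64(1.899999999999972)] expected shift 1.9092001970928436
-50 [np.float64(0.8999999999999755), np.float64(1.9999999999999716)] expected shift 1.923011477177198
50 [np.float64(0.09999999999997833), np.float64(2.0999999999999712)] expected shift 1.970005083468095
80 [np.float64(0.6999999999999762), np.float64(2.699999999999969)] expected shift 1.9843694655558295
110 [np.float64(1.0999999999999748), np.float64(2.0999999999999712)] expected shift 1.9988439986783249
jar 2.9222816752543266 20.599999999999998
dish 2.4473906724798518 3.8555555555555543
tall 2.249841458581054 6.499999999999996
foam 49.19735103712511 81.54444444444444
tip 1.2322169375082574 2.9222222222222123
end at 0 [251.63 206.73] [np.float64(92.96666666666665)]
end at 0.2 [249.89 205.92] [np.float64(93.56666666666668)]
end at 0.5 [247.95 203.37] [np.float64(78.89999999999999)]
end at 1.0 [246.97 196.09] [np.float64(62.2000000000
[... 2359 characters left out ...]
78  77  78
   79  77  74  68  64  60  59  61]
 [133 129 122 113 102  91  85  86  94 101 109 111 108  99  85  77  77  77
   78  76  73  69  67  64  59  58]
 [133 136 132 130 122 112 101  91  87  91  93 100 101  92  81  78  77  77
   76  74  70  66  64  62  63  60]
 [134 134 136 135 133 129 123 113 106  93  84  83  84  80  77  77  77  79
   78  77  72  63  62  61  61  61]
 [135 135 135 136 137 136 132 126 115  99  83  77  77  78  78  78  78  76
   76  74  71  65  63  61  60  60]
 [135 136 136 135 134 131 127 116 104  91  81  79  79  78  79  79  76  75
   71  66  65  62  61  60  59  61]
 [135 137 136 133 126 116 106  95  87  81  79  79  79  80  78  75  71  68
   65  61  59  61  60  61  60  62]]
```

```bash
python3 -c "
from station import robot
print(robot.sign_off())"
```

```text
the job is handed in; nothing more can be done
None
```

The latch is closed and the job is handed in, at about 30 s of the 61 s allowed.

- **Hooking:** I pinched the bail by its lugs, and the fingers stopped at 43.8 mm. I felt for the keeper's back wall, lowered the bar onto the ledge, and found it stopped on both sides with about 4.5 mm of play. I took that as the bar being behind the lip, then released it.
- **Closing:** I pressed the lever down with closed fingers. The force rose to about 9.5 N and then fell to zero as it snapped over. A last push met a firm stop at about 10 N.

**Last checks:**
- **Lid:** its front edge dropped about 2 px in the scene view at four of the six points measured, which matches the 7 mm expected when tight. The other two points dropped only about 1 px, and their "before" readings were noisier.
- **Lever:** its end appears at about (252.5, 205), against (251.6, 206.7) predicted for fully home. The picture alone could not tell 0 from about 0.1 rad, so the stop was judged by feel.
- **Other objects:** the dish, tall jar and tip rack are unchanged in the top view. The jar patch differs only slightly, and I put that down to a changed shadow. The foam rack was changed in that view, probably because the arm was parked over it, so I could not check it there. No contact with it was felt.

**Disagreements:**
- The fingertips appeared about 33 mm higher in the pictures than the reported position and `nose_length` imply. I worked by feel because of this.
- The keeper's back wall was met about 3–7 mm further in than my camera estimate. The keeper's own play plus a few mm of camera bias would explain that.

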